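# Free a stuck diskette through the drive's emergency slot

## Robot

A 7-joint arm with a two-finger parallel gripper is mounted at the origin on the work surface. World frame = base frame: x ahead of the robot, y to its left, z up, the work surface at z = 0. Lengths are in mm, angles in rad, forces in N, time in s.
With the tool pointing down it reaches from about 400 to 875 mm from the base axis. Payload 19.3 kg.
Tool frame: the origin (TCP) lies midway between the tips of the shut fingers; the grasp point (between the pads) lies 19 mm behind it; z points along the fingers, y is the line along which they close (so a half turn about z gives the same grasp; the last joint's range is limited). The gripper opens to 85 mm and grips with 20 to 120 N. Pads are 22 mm wide; open, the fingers measure 114 mm over their backs; the gripper's body (76 mm by 85 mm) begins 54 mm behind the grasp point. The pads swing forward as they close: fully open they stand 13 mm farther back than shut.
Start: joints at [-1.209, 0.521, -0.036, 1.599, 0.021, 1.021, -0.113], TCP at [261.583, 567.616, 195.491] pointing down, gripper open.
Joint ranges: [-2.91, 2.91], [-0.3, 2.13], [-1.5, 1.42], [0.17, 2.43], [-1.26, 4.41], [0.16, 1.93], [-2.52, 2.52]. Speed limits (rad/s): [1.89, 1.89, 2.39, 2.39, 3.01, 3.01, 3.01].

## Interface

Orientations are given as a unit quaternion [w, x, y, z].
In Python, from bench import env gives the robot as it stands.
- The arm moves only by the tool jog_arm, never from a script. Its argument "increments" is a list of rows, each a list of 5 numbers: the closure, from -1 (fully open) to 1 (shut), then the shift along the world's x, y, z in m, then the turn about the world's z in degrees. A call has 1 to 20 rows; each row is the pose to reach, as a shift and turn from the pose commanded when the call began; what a row does not reach only later rows make up. A row lasts 1/8 s, in which the tool goes at most 62.5 mm and 10.7 degrees, less where a joint would pass 70% of its speed; a pose out of reach is approached as far as the arm can. A call with a gripper value outside its range is refused whole. The fingers move at their own pace and stop on an object; "newtons" is the grip in N (left out, the last holds). Time passes only in rows, so rows that repeat a pose let the fingers close. It gives the time, the measured TCP pose, the force, the opening and the grip force at its end, in the units of the state.
- env.state(): the state, without advancing time (a new reading comes with each control period).
- env.capture(name): name is "scene" or "top" or "wrist"; returns the picture (420x560x3 uint8, red, green, blue); there is no depth.
- env.camera_info(name): a dict with "mtx" (3x3 intrinsics, pixels), "dist" ([k1, k2, p1, p2, k3] as OpenCV has them; the pictures are not rectified), "extrinsics" (4x4, takes a point from world to camera coordinates). Camera axes: x right, y up, looking along -z (the intrinsics and any distortion apply to the point x, -y, -z); pixel columns grow to the right and rows downward; lengths in mm; the calibration is good to about 2 mm. A picture is of the moment at which its call begins: read the wrist's pose just before it. camera_info takes no time and is no camera call; for the wrist camera it gives the pose at the moment of the call.
- env.hand_in(): hands the job in; it is judged then, once.
The state is a dict: "time_s": time; "q": joint angles; "dq": joint speeds; "effort": joint torques, N m; "eef_pos": TCP position; "eef_rot": TCP orientation; "wrist_force": force on the tool from outside, world axes, zero at the start; "ft_torque": the same for the moment, N m; "opening": finger opening in mm; "gripper_force": force on a finger pad.
Only numpy, scipy, OpenCV 4.12 (cv2) and the standard library are available. Lean on these libraries where they do the work, as an engineer would, in place of code of your own. Each camera call takes 0.05 s, during which the arm holds its last target. There are 200 camera calls.

## Task

The drive's eject lever is dead: take the hex key from its wooden stand, reach down through the small dark-rimmed slot in the drive's lid, feel slowly for the sprung catch hidden below and push it down gently until the purple diskette comes out of the front. Then put the hex key back in its stand, fully down, and let go of it. Never force the key against the drive, and leave the other things where they are.

Things in the scene. Friction and masses are not known exactly. Their poses are not given: they have to be found in the camera images.
- hex_key: Nickel-plated straight hex key with a red square plastic handle (22 x 22 mm, 45 mm tall), about 60 g, loose, standing upright in the hole of its stand. Origin: centre of the handle's underside (the shoulder); z points up the handle, x and y are square to its sides. The shank, 5 mm thick with a round end, runs 62 mm down from the origin.
- key_tip (a point): Lower end of the key's shank, 62 mm below the key's origin. Touch hard parts of the drive with it at under 10 mm/s: a quicker touch can already pass 20 N.
- stand: Light wooden block, 60 (x) x 70 (y) x 70 mm tall, fixed to the table, with one round hole in the middle of its top. Origin: centre of its underside.
- stand_hole0 (a point): Mouth of the stand's hole, at the top face: 9 mm wide, 67 mm deep, slightly chamfered. The key goes in until its handle's underside rests on the stand's top.
- drive: Beige steel disk drive case, 240 (x) x 180 (y) x 70 mm tall, fixed to the table. Origin: centre of its underside; -x is its front with the diskette opening (roughly facing away from the robot), z up. A dead steel lever stands out of its right (-y) side. It is harmed if the key or the robot presses on it (lid, ledge, catch or stop) with more than 20 N.
- access_slot (a point): Centre of the slot in the 3 mm lid, at the lid's top; axes as the drive's. 10 mm wide along x, 42 mm long along y, dark rim. Under it, 22 mm below the lid's top, is a hard level ledge, broken by one well 9 mm wide in y hidden by a dust brush: its centre lies up to 16 mm either way along y from the slot's centre. The catch is the well's flat floor, 27 mm below the lid's top.
- disk (a joint): How far the purple diskette (90 mm wide, 3.5 mm thick) has come out, m: 0 = loaded, edge 1 mm proud of the front; 0.030 = fully ejected. The catch yields from about 3 N, frees the diskette when pushed down 5 mm (about 5 N), has a hard stop at 8 mm and springs back when let go. Once freed, a damped spring pushes the diskette out to the drive's -x in about 1 s; it stays out.
- disk_edge (a point): Middle of the diskette's front edge, 46 mm above the table.
- sleeve_case: Bystander: open green plastic disk sleeve case, 100 x 105 x 30 mm, loose. Origin: centre of its underside.
- cleaning_disk: Bystander: translucent blue head-cleaning disk, 94 x 90 x 4 mm, lying loose on the table. Origin: centre of its underside.
- disk_stack: Bystander: stack of four diskettes, 94 x 90 x 14 mm, loose. Origin: centre of its underside.
There are look-alikes about, which are no part of the job. There is more than one size of the hex_key; the one meant has the size given above.

How it is judged:
By the outcome, as a careful person would: the job done as asked, in the order asked, and still so for the second after the job is handed in, with the robot touching nothing.
It also fails if it takes over 67 s, if anything falls off the work surface, if the arm or the gripper's body presses on something with over 40 N, if the wrist force passes 120 N, or if a joint passes its speed limit or range.

## Working session

There is one attempt and no reset: what is moved stays moved. The work goes in short steps, Python scripts to look and compute and a tool call to move; the robot and the scene stay as the last step left them, time stands still between calls to the robot, and variables do not carry over. Pictures are saved under pics/ and viewed, at most 10 in all, crops included, and the job is handed in when it is done.

Besides the shell and the picture viewer there is one more tool, called after ">>>" in YAML: its name, and indented under it one key for each argument. jog_arm: Moves the arm, as the interface text tells. Its arguments: {"type":"object","properties":{"increments":{"type":"array","items":{"type":"array","items":{"type":"number"}}},"newtons":{"type":"number"}},"required":["increments"]}

```bash
mkdir -p pics
cat > h.py <<'E'
import numpy as np, cv2
from bench import env
def cap(n,f):
    im=env.capture(n); cv2.imwrite('pics/'+f,cv2.cvtColor(im,cv2.COLOR_RGB2BGR)); return im
def ray(ci,p):
    u=cv2.undistortPoints(np.array([[p]],float),np.array(ci['mtx']),np.array(ci['dist']))[0,0]
    E=np.array(ci['extrinsics']);R=E[:3,:3];o=-R.T@E[:3,3]
    return o,R.T@np.array([u[0],-u[1],-1.])
def onz(ci,p,z):
    o,d=ray(ci,p);return o+d*(z-o[2])/d[2]
def proj(ci,P):
    E=np.array(ci['extrinsics']);c=E[:3,:3]@np.array(P,float)+E[:3,3]
    return cv2.projectPoints(np.array([[c[0],-c[1],-c[2]]]),np.zeros(3),np.zeros(3),np.array(ci['mtx']),np.array(ci['dist']))[0][0,0]
E
python3 - <<'E'
from h import *
a=cap('scene','s0.png');b=cap('top','t0.png')
for n in('scene','top'):
    ci=env.camera_info(n);E=np.array(ci['extrinsics']);print(n,-E[:3,:3].T@E[:3,3])
print(env.state())
E
```

```text
scene [1288.11285955 -404.70225488 1267.1303215 ]
top [ 384.603012     -9.05011747 1308.62447867]
{'time_s': 0.1, 'q': array([-1.20920126,  0.52193099, -0.03628999,  1.59994665,  0.02119814,
        1.02108492, -0.11280914]), 'dq': array([-6.67519863e-04, -6.98227689e-04, -2.57034616e-04, -2.32327888e-03,
        1.40889989e-04,  6.24269065e-05, -2.31937861e-06]), 'effort': array([ 2.32660394e-03, -9.28491497e+01,  1.98351078e+00, -3.70538306e+01,
        1.81486766e-02,  5.42421243e-03,  2.25189552e-05]), 'eef_pos': array([261.47817126, 567.31172269, 194.999872  ]), 'eef_rot': array([-6.34798285e-05,  2.14250380e-01,  9.76778650e-01, -4.88470574e-04]), 'wrist_force': array([-0.64559945,  0.57246545,  0.27644104]), 'ft_torque': array([0.06232082, 0.01160277, 0.06066972]), 'gripper_force': 0.0, 'opening': 85.57572173995126}
```

View pics/s0.png

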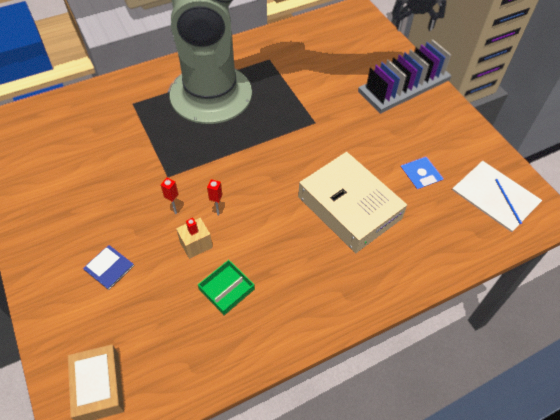

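View pics/t0.png

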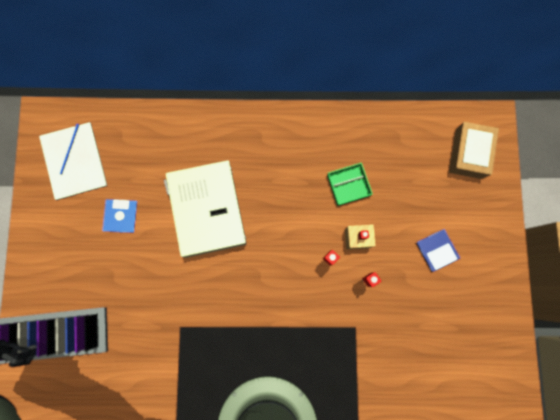

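Run:
```python
from h import *
s=cv2.imread('pics/s0.png');t=cv2.imread('pics/t0.png')
a=cv2.resize(s[165:265,150:250],(400,400),interpolation=3)
b=cv2.resize(t[215:295,310:390],(400,400),interpolation=3)
cv2.imwrite('pics/z.png',np.hstack([a,b]))
ct=env.camera_info('top');cs=env.camera_info('scene')
for n,im,ci in(('top',t,ct),('scene',s,cs)):
    B,G,R=[im[...,i].astype(int) for i in range(3)]
    m=((R>120)&(G<60)&(B<60)).astype('uint8')
    k,_,st,c=cv2.connectedComponentsWithStats(m)
    for i in range(1,k):
        if st[i,4]>15: print(n,st[i],c[i],[onz(ci,c[i],z).round(0) for z in (115,90)])
    hs=cv2.cvtColor(im,cv2.COLOR_BGR2HSV)
g=t[200:225,200:240].sum(2)<150
ys,xs=np.nonzero(g);pts=np.c_[xs+200,ys+200];
W=np.array([onz(ct,p,70)[:2] for p in pts.astype(float)]).astype(np.float32)
print('slot',len(pts),W.mean(0),cv2.minAreaRect(W))
# drive outline
B,G,R=[t[...,i].astype(int) for i in range(3)]
m=((B>140)&(R>190)).astype('uint8');m[:,:155]=0;m[:,255:]=0
cn=max(cv2.findContours(m,0,2)[0],key=cv2.contourArea)[:,0].astype(float)
print('drive',cv2.minAreaRect(np.array([onz(ct,p,70)[:2] for p in cn],np.float32)))
```

```text
top [324 256   8   9  22] [327.54545455 260.40909091] [array([ 450., -158.,  115.]), array([ 452., -161.,   90.])]
top [365 273   8  14  39] [368.71794872 278.84615385] [array([ 403., -266.,  115.]), array([ 403., -271.,   90.])]
scene [161 178  17  23 239] [169.48535565 189.94142259] [array([ 407., -271.,  115.]), array([ 388., -268.,   90.])]
scene [207 180  15  23 229] [214.57641921 191.67248908] [array([ 464., -167.,  115.]), array([ 447., -161.,   90.])]
scene [186 218  12  16  96] [191.71875    226.86458333] [array([ 541., -261.,  115.]), array([ 525., -258.,   90.])]
slot 34 [587.889  140.4936] ((588.1482543945312, 140.14353942871094), (7.253086566925049, 37.08571243286133), 11.8275728225708)
drive ((600.1673583984375, 179.8258514404297), (241.1088104248047, 186.33811950683594), 12.366037368774414)
```

View pics/z.png

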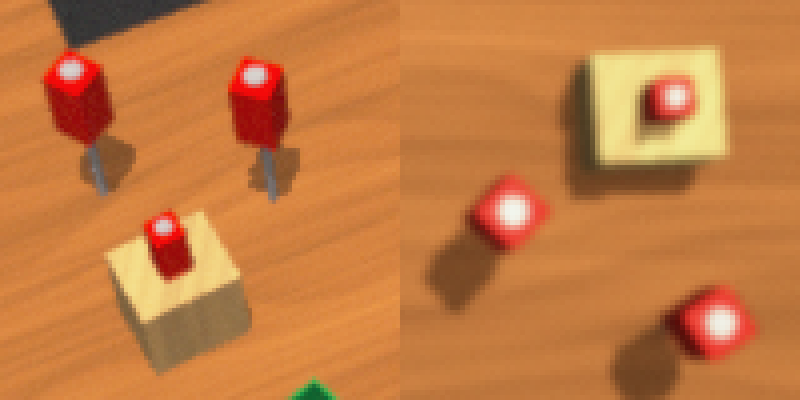

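Run:
```python
from h import *
ct=env.camera_info('top');cs=env.camera_info('scene')
print(onz(ct,(364.9,233.9),115),onz(cs,(190.3,221.5),115))
t=cv2.imread('pics/t0.png');B,G,R=[t[...,i].astype(int) for i in range(3)]
m=((G>150)&(R>170)&(B<180)).astype('uint8');m[:,:340]=0;m[:,382:]=0;m[:215]=0;m[255:]=0
cn=max(cv2.findContours(m,0,2)[0],key=cv2.contourArea)[:,0].astype(float)
print(cv2.minAreaRect(np.array([onz(ct,p,70)[:2] for p in cn],np.float32)))
w=env.camera_info('wrist');s=env.state();E=np.array(w['extrinsics']);R=E[:3,:3]
print(-R.T@E[:3,3]-s['eef_pos'],-R[2],R[0],w['mtx'])
```

```text
[ 521.80073883 -259.34988949  115.        ] [ 524.149097   -258.32304018  115.        ]
((523.5393676757812, -259.3170166015625), (63.579383850097656, 72.90094757080078), 2.9438958168029785)
[-72.95228785  34.41479972 178.4848658 ] [ 0.28882912 -0.13383981 -0.94797924] [ 4.18250003e-01  9.08331591e-01 -8.10302096e-04] [[295.45092727   0.         282.59674664]
 [  0.         295.45092727 211.04143433]
 [  0.           0.           1.        ]]
```

>>> jog_arm:
  increments:
    - [-1,0.262,-0.827,0.03,-62.3]
    - [-1,0.262,-0.827,0.03,-62.3]
    - [-1,0.262,-0.827,0.03,-62.3]
    - [-1,0.262,-0.827,0.03,-62.3]
    - [-1,0.262,-0.827,0.03,-62.3]
    - [-1,0.262,-0.827,0.03,-62.3]
    - [-1,0.262,-0.827,0.03,-62.3]
    - [-1,0.262,-0.827,0.03,-62.3]
    - [-1,0.262,-0.827,0.03,-62.3]
    - [-1,0.262,-0.827,0.03,-62.3]
    - [-1,0.262,-0.827,0.03,-62.3]
    - [-1,0.262,-0.827,0.03,-62.3]
    - [-1,0.262,-0.827,0.03,-62.3]
    - [-1,0.262,-0.827,0.03,-62.3]
    - [-1,0.262,-0.827,0.03,-62.3]
    - [-1,0.262,-0.827,0.03,-62.3]
    - [-1,0.262,-0.827,0.03,-62.3]
    - [-1,0.262,-0.827,0.03,-62.3]

```text
time_s: 2.35
eef_pos: [523.8, -258.4, 225.7]
eef_rot: [0.0, 0.688, 0.726, 0.0]
wrist_force: [0.7, -0.0, -0.3]
opening: 85.4
gripper_force: 0.0
```

Run:
```python
from h import *
ci=env.camera_info('wrist');im=cap('wrist','w1.png');s=env.state()
print(s['eef_pos'],s['eef_rot'],s['q'],s['wrist_force'],s['time_s'])
print(proj(ci,(523,-259,115)),proj(ci,(523,-259,70)))
np.save('w1.npy',ci,allow_pickle=True)
```

```text
[ 523.77674983 -258.55975164  225.69215162] [5.33570489e-05 6.88169462e-01 7.25549963e-01 1.98918102e-04] [-0.0075335   0.47132992  0.52312535  1.69718265 -0.26592796  1.04412513
  0.65600944] [-0.0668466  -0.3038633   0.64731901] 2.4
[280.40939    197.37245684] [280.70838941 186.74057876]
```

View pics/w1.png

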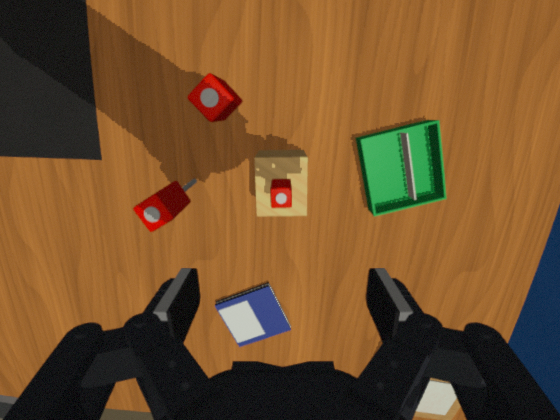

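>>> jog_arm:
  increments:
    - [-1,0,-0.001,-0.06,0]
    - [-1,0,-0.001,-0.11,0]
    - [-1,0,-0.001,-0.147,0]
    - [-1,0,-0.001,-0.147,0]
    - [0.5,0,-0.001,-0.147,0]
    - [1,0,-0.001,-0.147,0]
    - [1,0,-0.001,-0.147,0]
    - [1,0,-0.001,-0.147,0]
    - [1,0,-0.001,-0.147,0]
    - [1,0,-0.001,-0.147,0]
    - [1,0,-0.001,-0.147,0]
    - [1,0,-0.001,-0.147,0]
  newtons: 50

```text
time_s: 3.9
eef_pos: [523.9, -260.9, 79.3]
eef_rot: [0.001, 0.689, 0.725, 0.0]
wrist_force: [-3.2, 0.4, 10.6]
opening: 0.0
gripper_force: 5.3
```

Run:
```python
from h import *
im=cap('wrist','w2.png');s=env.state();sc=env.capture('scene')
print(s['eef_pos'],s['wrist_force'],s['opening'],s['gripper_force'])
z=cv2.resize(sc[130:270,120:260],(420,420),interpolation=2)[...,::-1]
cv2.imwrite('pics/w2b.png',np.hstack([cv2.resize(im[:,:,::-1],(380,285)),cv2.resize(z,(285,285))])) 
z=np.vstack([z]);cv2.imwrite('pics/w2b.png',np.hstack([cv2.resize(im[...,::-1][90:420,130:430],(382,420)),z[:, :418]]))
```

```text
[ 523.85929478 -260.90180924   79.30455734] [-2.40206438 -0.46507405 11.11600337] 0.36057828338660686 5.275653360031356
```

View pics/w2b.png

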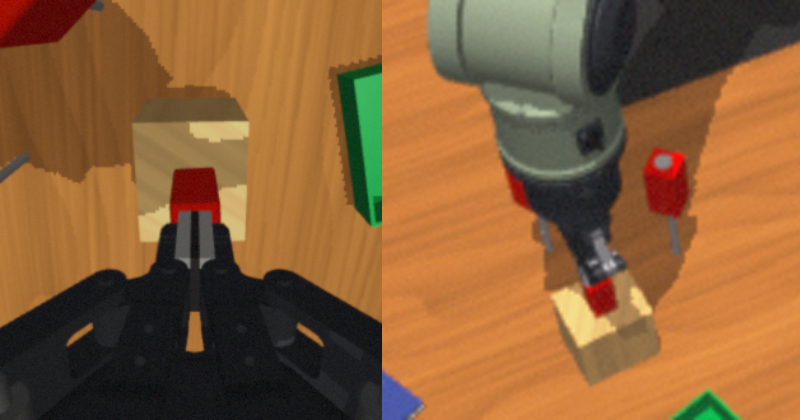

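Run:
```python
from h import *
ci=env.camera_info('wrist');cs=env.camera_info('scene')
for P in [(523,-248,70),(523,-248,115),(523,-259,115),(523,-270,115),(488,-224,70),(558,-224,70),(524,-261,79),(524,-261,115)]:
    print(P,proj(ci,P).round(0),proj(cs,P).round(0))
im=cv2.imread('pics/w2.png');s=cv2.imread('pics/w1.png')
for n,i in(('w1',s),('w2',im)):
    B,G,R=[i[...,k].astype(int) for k in range(3)]
    m=((R>70)&(G<50)&(B<50)).astype('uint8');k,_,st,c=cv2.connectedComponentsWithStats(m)
    print(n,[st[j].tolist() for j in range(1,k) if st[j,4]>50])
a=np.load('w1.npy',allow_pickle=True).item()
for P in [(512,-248,70),(534,-248,70),(512,-248,115),(512,-270,115),(534,-270,115)]: print(proj(a,P))
st=env.state();print(st['opening'],st['wrist_force'],st['time_s'])
```

```text
(523, -248, 70) [280. 219.] [196. 229.]
(523, -248, 115) [279. 248.] [194. 220.]
(523, -259, 115) [278. 267.] [190. 221.]
(523, -270, 115) [278. 284.] [186. 223.]
(488, -224, 70) [228. 182.] [200. 216.]
(558, -224, 70) [335. 187.] [210. 236.]
(524, -261, 79) [281. 242.] [191. 229.]
(524, -261, 115) [280. 270.] [189. 222.]
w1 [[187, 74, 55, 48, 1330], [271, 179, 20, 28, 366], [134, 181, 56, 51, 1319]]
w2 [[66, 15, 141, 114, 8234], [264, 222, 39, 44, 1301], [0, 228, 126, 108, 6079]]
[271.64525285 176.94801124]
[290.74423154 177.95085974]
[270.03567099 186.29169864]
[269.17967131 207.10634499]
[290.53798408 208.19500831]
-0.2799186162490691 [-3.14905704  0.09788424 10.39222907] 4.0
```

Run:
```python
import cv2,numpy as np
im=cv2.imread('pics/w2.png');im=np.clip(im.astype(float)*1.8,0,255).astype('uint8')
cv2.imwrite('pics/z2.png',cv2.resize(im[210:330,220:350],(650,600),interpolation=2))
```

```text
(no output)
```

View pics/z2.png

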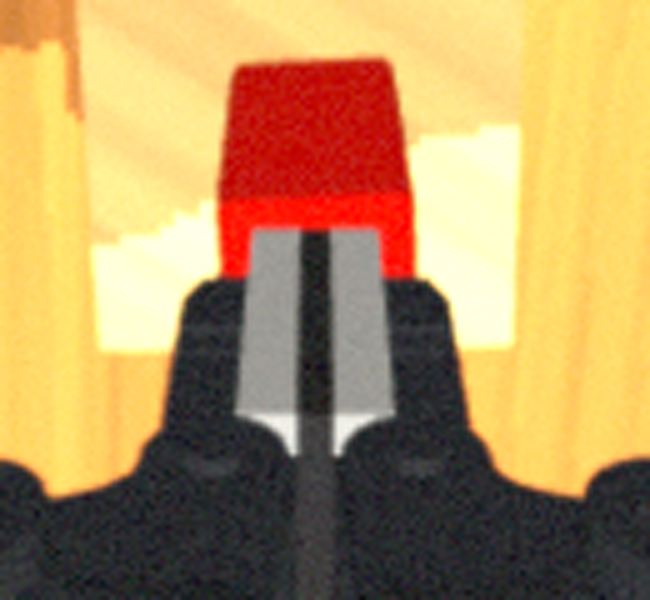

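>>> jog_arm:
  increments:
    - [1,0,0.001,0.03,0]
    - [-1,0,0.001,0.05,0]
    - [-1,0,0.001,0.05,0]
    - [-1,0,0.001,0.05,0]
    - [-1,0,0.001,0.05,0]
    - [-1,0,0.001,0.05,0]
    - [-1,0,0.001,0.02,0]
    - [-1,0,0.001,-0.01,0]
    - [-1,0,0.001,-0.02,0]
    - [-1,0,0.001,-0.02,0]

```text
time_s: 5.25
eef_pos: [523.3, -259.5, 58.4]
eef_rot: [-0.0, 0.689, 0.725, -0.0]
wrist_force: [0.5, -0.9, -0.4]
opening: 85.5
gripper_force: 0.0
```

Run:
```python
from h import *
im=cap('wrist','w3.png');s=env.state()
print(s['eef_pos'],s['wrist_force'],s['opening'])
```

```text
[ 523.79727439 -259.6762979    59.04997245] [-0.24855344 -0.95907239  0.07029489] 85.38918213874254
```

View pics/w3.png

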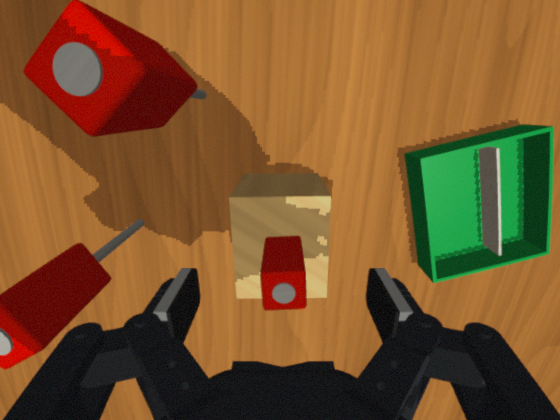

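>>> jog_arm:
  increments:
    - [-1,0,0,-0.008,0]
    - [-1,0,0,-0.008,0]
    - [0,0,0,-0.008,0]
    - [1,0,0,-0.008,0]
    - [1,0,0,-0.008,0]
    - [1,0,0,-0.008,0]
    - [1,0,0,-0.008,0]
    - [1,0,0,-0.008,0]
  newtons: 50

```text
time_s: 6.3
eef_pos: [523.7, -259.5, 50.7]
eef_rot: [0.0, 0.689, 0.725, 0.0]
wrist_force: [-1.0, 1.2, 5.3]
opening: 21.0
gripper_force: 49.4
```

>>> jog_arm:
  increments:
    - [1,0,0,0.03,0]
    - [1,0,0,0.07,0]
    - [1,0,0,0.12,0]
    - [1,0.005,0.03,0.12,0]
    - [1,0.015,0.08,0.12,0]
    - [1,0.025,0.14,0.12,0]
    - [1,0.035,0.2,0.12,0]
    - [1,0.045,0.26,0.12,0]
    - [1,0.055,0.31,0.12,0]
    - [1,0.062,0.35,0.12,0]
    - [1,0.066,0.37,0.12,0]
    - [1,0.066,0.37,0.12,0]
    - [1,0.066,0.37,0.12,0]

```text
time_s: 7.92
eef_pos: [589.5, 108.9, 170.5]
eef_rot: [0.0, 0.689, 0.725, -0.0]
wrist_force: [0.3, -0.6, -0.4]
opening: 21.3
gripper_force: 49.0
```

Run:
```python
from h import *
s=env.state();ci=env.camera_info('wrist');im=cap('wrist','w4.png')
print(s['eef_pos'],s['eef_rot'],s['wrist_force'],s['opening'])
print(proj(ci,(589,140,70)))
np.save('w4.npy',ci,allow_pickle=True)
cap('top','t4.png')
```

```text
[589.52593586 108.91860567 170.54997283] [ 2.17870339e-04  6.89253233e-01  7.24520444e-01 -2.46000738e-04] [ 0.25564258 -0.62687085 -0.38106434] 21.265823489336285
[282.23807451 168.18828243]
```

View pics/w4.png

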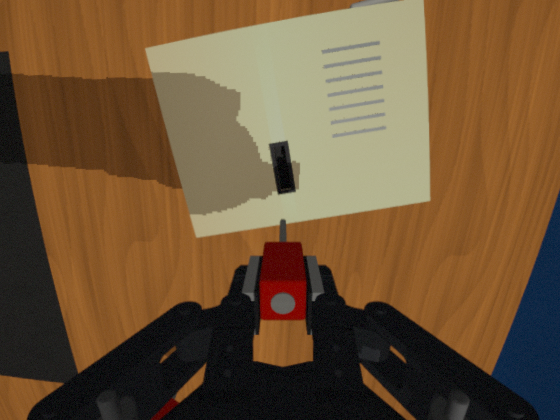

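Run:
```python
from h import *
ci=np.load('w4.npy',allow_pickle=True).item()
im=cv2.imread('pics/w4.png');g=im.max(2)
sub=(g[135:200,262:305]<90).astype('uint8')
cn=max(cv2.findContours(sub,0,2)[0],key=cv2.contourArea)[:,0]+[262,135]
W=np.array([onz(ci,p,70)[:2] for p in cn.astype(float)],np.float32);print(cv2.minAreaRect(W),W.mean(0))
i2=(g[135:200,262:305]<25).astype('uint8');cn=max(cv2.findContours(i2,0,2)[0],key=cv2.contourArea)[:,0]+[262,135]
W=np.array([onz(ci,p,70)[:2] for p in cn.astype(float)],np.float32);print(cv2.minAreaRect(W))
print('tip',onz(ci,(283,222),128),proj(ci,(589.5,108.9,127.8)),proj(ci,(589.5,108.9,190)))
print(g[216:240:2,276:292])
# drive lid
m=((im[...,2]>110)&(im[...,0]>80)&(im[...,2]<256)).astype('uint8');m=cv2.morphologyEx(m,3,np.ones((15,15)))
cn=max(cv2.findContours(m,0,2)[0],key=cv2.contourArea)[:,0].astype(float)
print(cv2.minAreaRect(np.array([onz(ci,p,70)[:2] for p in cn],np.float32)))
```

```text
((589.039794921875, 140.3251190185547), (18.145294189453125, 48.81315612792969), 11.692747116088867) [588.4795  141.61319]
((589.1052856445312, 138.93197631835938), (15.499055862426758, 43.26041030883789), 12.70640754699707)
tip [591.36843457 107.36848359 128.        ] [280.75923568 220.00741662] [280.03452385 256.11399416]
[[180 180 180 180 181 180 180 181 180 180 181 180 180 180 182 181]
 [180 181 180 179 178 161 160 160 165 176 180 180 180 179 180 180]
 [180 180 180 176 127  80  66  72  78 116 171 179 180 180 180 181]
 [180 181 178 155  92  64  65  61  60  87 167 177 176 174 171 168]
 [173 172 173 149  87  61  62  61  60  71 135 145 145 142 145 144]
 [145 150 149 122  73  60  64  61  62  70 119 139 143 143 144 145]
 [145 148 146 112  69  59  63  61  62  68 120 138 141 142 144 144]
 [146 148 144 113  70  63  58  63  58  67 117 140 143 141 143 143]
 [146 150 145 112  72  60  58  66  58  66 110 137 141 143 143 141]
 [148 151 148 107  65  61  57  62  60  65 100 136 142 142 142 143]
 [147 149 147  98  66  60  63  60  63  65 101 135 142 142 143 141]
 [150 150 146  99  65  59  61  61  59  61 101 136 141 142 144 143]]
((600.6603393554688, 180.28787231445312), (240.83596801757812, 186.50787353515625), 12.418910026550293)
```

>>> jog_arm:
  increments:
    - [1,0.0,0.008,-0.015,0]
    - [1,0.001,0.0154,-0.03,0]
    - [1,0.001,0.0154,-0.04,0]
    - [1,0.001,0.0154,-0.046,0]
    - [1,0.001,0.0154,-0.046,0]

```text
time_s: 8.65
eef_pos: [590.4, 125.7, 124.1]
eef_rot: [-0.0, 0.689, 0.725, -0.0]
wrist_force: [0.2, 0.3, -0.6]
opening: 20.9
gripper_force: 49.0
```

Run:
```python
from h import *
s=env.state();ci=env.camera_info('wrist');im=cap('wrist','w5.png')
print(s['eef_pos'],s['wrist_force'])
p=s['eef_pos'];print(proj(ci,(p[0],p[1],p[2]-42.7)),proj(ci,(590.4,124.3,70)),proj(ci,(583.9,155.7,70)))
np.save('w5.npy',ci,allow_pickle=True)
b=cv2.imread('pics/w5.png');b=np.clip(b.astype(float)*2,0,255).astype('uint8')
cv2.imwrite('pics/w5z.png',cv2.resize(b[150:260,225:345],(654,600),interpolation=2))
```

```text
[590.42933127 125.66468684 124.08490659] [ 0.22601123  0.3398412  -0.56058578]
[280.76947663 220.01313738] [280.7546305  216.80418574] [274.60524939 179.61371635]
```

View pics/w5z.png

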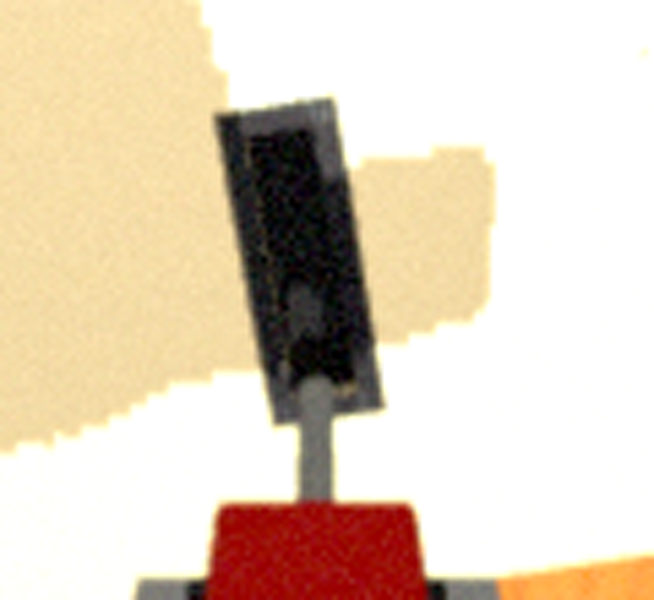

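Run:
```python
from h import *
ci=np.load('w5.npy',allow_pickle=True).item()
for q in [(275.1,169.8),(285.4,226.1),(280.25,198)]: print(onz(ci,(q[0]-2.3,q[1]),70))
```

```text
[582.1231084  163.57284426  70.        ]
[592.79309363 116.06748776  70.        ]
[587.29701709 140.50856095  70.        ]
```

>>> jog_arm:
  increments:
    - [1,0,0,-0.004,0]
    - [1,0,0,-0.007,0]
    - [1,0,0,-0.008,0]
    - [1,0,0,-0.009,0]
    - [1,0,0,-0.01,0]
    - [1,0,0,-0.011,0]
    - [1,0,0,-0.012,0]
    - [1,0,0,-0.013,0]
    - [1,0,0,-0.014,0]

```text
time_s: 9.82
eef_pos: [590.6, 126.0, 110.4]
eef_rot: [0.0, 0.689, 0.725, 0.0]
wrist_force: [-0.5, 0.5, -0.8]
opening: 21.3
gripper_force: 49.0
```

>>> jog_arm:
  increments:
    - [1,0,0,-0.002,0]
    - [1,0,0,-0.004,0]
    - [1,0,0,-0.006,0]
    - [1,0,0,-0.008,0]
    - [1,0,0,-0.01,0]
    - [1,0,0,-0.012,0]
    - [1,0,0,-0.014,0]
    - [1,0,0,-0.015,0]
    - [1,0,0,-0.016,0]
    - [1,0,0,-0.017,0]
    - [1,0,0,-0.018,0]

```text
time_s: 11.2
eef_pos: [590.6, 126.0, 92.4]
eef_rot: [0.0, 0.689, 0.725, 0.0]
wrist_force: [0.9, 0.6, -0.2]
opening: 21.2
gripper_force: 49.0
```

Now slow probing for the ledge (about 0.5 mm per row).

>>> jog_arm:
  increments:
    - [1,0,0,-0.0005,0]
    - [1,0,0,-0.001,0]
    - [1,0,0,-0.0015,0]
    - [1,0,0,-0.0015,0]

```text
time_s: 11.7
eef_pos: [590.6, 126.0, 91.0]
eef_rot: [-0.0, 0.689, 0.725, -0.0]
wrist_force: [-0.4, -0.8, -0.1]
opening: 21.2
gripper_force: 49.0
```

>>> jog_arm:
  increments:
    - [1,0,0,-0.0003,0]
    - [1,0,0,-0.0005,0]
    - [1,0,0,-0.0005,0]

```text
time_s: 12.08
eef_pos: [590.6, 126.0, 90.5]
eef_rot: [-0.0, 0.689, 0.725, -0.0]
wrist_force: [0.2, -0.9, -0.8]
opening: 20.9
gripper_force: 49.0
```

>>> jog_arm:
  increments:
    - [1,0,0,-0.0003,0]
    - [1,0,0,-0.0005,0]
    - [1,0,0,-0.0005,0]

```text
time_s: 12.45
eef_pos: [590.6, 126.0, 90.0]
eef_rot: [-0.0, 0.689, 0.725, -0.0]
wrist_force: [0.1, 0.0, -0.7]
opening: 21.2
gripper_force: 49.0
```

>>> jog_arm:
  increments:
    - [1,0,0,-0.0003,0]
    - [1,0,0,-0.0005,0]
    - [1,0,0,-0.0005,0]

```text
time_s: 12.82
eef_pos: [590.5, 126.0, 89.5]
eef_rot: [-0.0, 0.689, 0.725, -0.0]
wrist_force: [0.1, -0.4, -0.8]
opening: 21.2
gripper_force: 49.0
```

>>> jog_arm:
  increments:
    - [1,0,0,-0.0003,0]
    - [1,0,0,-0.0006,0]
    - [1,0,0,-0.0009,0]
    - [1,0,0,-0.0009,0]

```text
time_s: 13.32
eef_pos: [590.6, 126.0, 88.6]
eef_rot: [-0.0, 0.689, 0.725, -0.0]
wrist_force: [-0.5, 0.4, -0.5]
opening: 21.0
gripper_force: 49.0
```

>>> jog_arm:
  increments:
    - [1,0,0,-0.0003,0]
    - [1,0,0,-0.0006,0]
    - [1,0,0,-0.0006,0]

```text
time_s: 13.7
eef_pos: [590.6, 126.0, 88.0]
eef_rot: [-0.0, 0.689, 0.725, -0.0]
wrist_force: [0.2, 0.7, 0.4]
opening: 21.5
gripper_force: 49.0
```

>>> jog_arm:
  increments:
    - [1,0,0,-0.0003,0]
    - [1,0,0,-0.0006,0]
    - [1,0,0,-0.0006,0]

```text
time_s: 14.08
eef_pos: [590.6, 126.0, 87.4]
eef_rot: [-0.0, 0.689, 0.725, -0.0]
wrist_force: [-0.6, -0.2, -0.2]
opening: 21.2
gripper_force: 49.0
```

>>> jog_arm:
  increments:
    - [1,0,0,-0.0003,0]
    - [1,0,0,-0.0006,0]
    - [1,0,0,-0.0006,0]

```text
time_s: 14.45
eef_pos: [590.6, 126.0, 86.8]
eef_rot: [0.0, 0.689, 0.725, 0.0]
wrist_force: [0.5, 0.2, -0.7]
opening: 21.5
gripper_force: 49.0
```

>>> jog_arm:
  increments:
    - [1,0,0,-0.0003,0]
    - [1,0,0,-0.0006,0]
    - [1,0,0,-0.0006,0]

```text
time_s: 14.82
eef_pos: [590.6, 126.0, 86.1]
eef_rot: [-0.0, 0.689, 0.725, -0.0]
wrist_force: [0.6, 0.1, -0.7]
opening: 21.4
gripper_force: 49.0
```

>>> jog_arm:
  increments:
    - [1,0,0,-0.0003,0]
    - [1,0,0,-0.0006,0]
    - [1,0,0,-0.0006,0]

```text
time_s: 15.2
eef_pos: [590.6, 126.0, 85.6]
eef_rot: [0.0, 0.689, 0.725, 0.0]
wrist_force: [-0.4, 0.2, -0.5]
opening: 21.3
gripper_force: 49.0
```

>>> jog_arm:
  increments:
    - [1,0,0,-0.0003,0]
    - [1,0,0,-0.0006,0]
    - [1,0,0,-0.0006,0]

```text
time_s: 15.58
eef_pos: [590.7, 126.0, 85.1]
eef_rot: [0.0, 0.689, 0.725, 0.0]
wrist_force: [-1.0, 0.2, 4.0]
opening: 20.7
gripper_force: 49.5
```

>>> jog_arm:
  increments:
    - [1,0,0,-0.0003,0]
    - [1,0,0,-0.0006,0]
    - [1,0,0,-0.0006,0]

```text
time_s: 15.95
eef_pos: [590.7, 126.0, 84.4]
eef_rot: [0.0, 0.689, 0.725, 0.0]
wrist_force: [-0.0, -0.3, 4.1]
opening: 21.3
gripper_force: 49.5
```

>>> jog_arm:
  increments:
    - [1,0,0,-0.0005,0]
    - [1,0,0,-0.001,0]
    - [1,0,0,-0.0015,0]
    - [1,0,0,-0.002,0]
    - [1,0,0,-0.0025,0]
    - [1,0,0,-0.003,0]
    - [1,0,0,-0.0035,0]
    - [1,0,0,-0.0035,0]

```text
time_s: 16.95
eef_pos: [590.6, 126.0, 80.9]
eef_rot: [0.0, 0.689, 0.725, 0.0]
wrist_force: [0.2, 0.1, 4.9]
opening: 21.1
gripper_force: 49.6
```

>>> jog_arm:
  increments:
    - [1,0,0,-0.0005,0]
    - [1,0,0,-0.001,0]
    - [1,0,0,-0.0015,0]
    - [1,0,0,-0.0015,0]
    - [1,0,0,-0.0015,0]

```text
time_s: 17.58
eef_pos: [590.6, 126.0, 79.3]
eef_rot: [-0.0, 0.689, 0.725, -0.0]
wrist_force: [-0.4, 0.2, 3.3]
opening: 21.3
gripper_force: 49.6
```

Run:
```python
from h import *
t=cap('top','t6.png').astype(int);t0=cv2.cvtColor(cv2.imread('pics/t0.png'),cv2.COLOR_BGR2RGB).astype(int)
def pm(t): R,G,B=t[...,0],t[...,1],t[...,2];m=(R-G>15)&(B-G>25);m[:140]=0;m[190:]=0;m[:,:155]=0;m[:,255:]=0;return m
for x in(t0,t): 
    ys,xs=np.nonzero(pm(x));print(len(ys),ys.mean() if len(ys) else 0,xs.mean() if len(ys) else 0)
print(env.state()['wrist_force'],env.state()['eef_pos'])
```

```text
0 0 0
0 0 0
[-0.75575393  0.01750186  3.34665793] [590.53219125 126.04392663  79.35418557]
```

>>> jog_arm:
  increments:
    - [1,0,0,0,0]
    - [1,0,0,0,0]
    - [1,0,0,0,0]
    - [1,0,0,0,0]
    - [1,0,0,0,0]
    - [1,0,0,0,0]
    - [1,0,0,0,0]

```text
time_s: 18.5
eef_pos: [590.6, 126.0, 79.4]
eef_rot: [-0.0, 0.689, 0.725, -0.0]
wrist_force: [-0.4, -0.7, 3.5]
opening: 21.4
gripper_force: 49.6
```

Run:
```python
from h import *
t=cap('top','t7.png');t0=cv2.cvtColor(cv2.imread('pics/t0.png'),cv2.COLOR_BGR2RGB)
d=np.abs(t.astype(int)-t0).sum(2)[135:190,155:255]>60
ys,xs=np.nonzero(d);print(len(ys),ys.min()+135,ys.max()+135,xs.min()+155,xs.max()+155)
for p in [(180,162),(190,162),(195,160),(200,158),(205,158),(210,157),(215,156)]: print(p,t[p[1],p[0]],t0[p[1],p[0]])
cv2.imwrite('pics/z7.png',cv2.resize(t[130:200,150:260,::-1],(660,420),interpolation=2))
print(env.state()['wrist_force'])
```

```text
2472 151 189 165 236
(180, 162) [138 154 119] [181 114  59]
(190, 162) [162 180 141] [182 113  60]
(195, 160) [153 172 133] [186 116  60]
(200, 158) [145 162 125] [191 120  62]
(205, 158) [144 161 125] [191 119  61]
(210, 157) [139 157 121] [188 118  60]
(215, 156) [129 145 111] [189 118  61]
[-0.36312557  0.13603487  4.16745349]
```

View pics/z7.png

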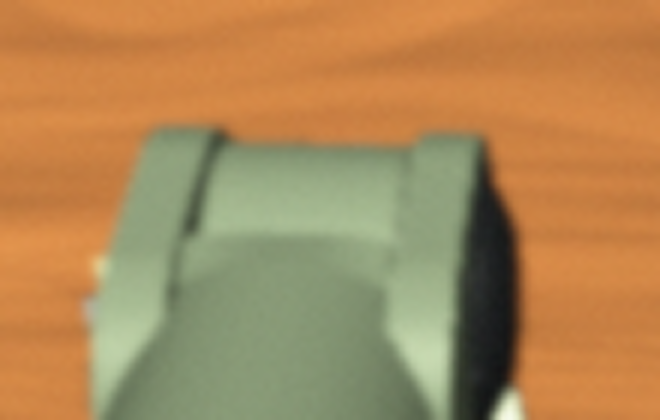

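Run:
```python
from h import *
t=cap('scene','s7.png');t0=cv2.cvtColor(cv2.imread('pics/s0.png'),cv2.COLOR_BGR2RGB)
ci=env.camera_info('scene')
for d in (110,121,125,130,135,140,145,150,155):
    P=np.array([600.5+d*.977,180+d*.213,47.5]);u,v=proj(ci,P).round().astype(int);print(d,(u,v),t[v,u],t0[v,u])
```

```text
110 (np.int64(379), np.int64(223)) [246 241 207] [242 230 187]
121 (np.int64(382), np.int64(226)) [188 188 176] [127 119 122]
125 (np.int64(383), np.int64(227)) [246 246 242] [140 131 119]
130 (np.int64(384), np.int64(228)) [246 247 244] [144 128 100]
135 (np.int64(386), np.int64(229)) [247 247 244] [145 127  98]
140 (np.int64(387), np.int64(231)) [246 246 243] [217 134  65]
145 (np.int64(388), np.int64(232)) [246 247 243] [219 136  68]
150 (np.int64(390), np.int64(233)) [232 207 234] [218 134  68]
155 (np.int64(391), np.int64(234)) [150  84 121] [208 128  63]
```

>>> jog_arm:
  increments:
    - [1,0,0,0.002,0]
    - [1,0,0,0.006,0]
    - [1,0,0,0.012,0]
    - [1,0,0,0.02,0]
    - [1,0,0,0.04,0]
    - [1,0,0,0.07,0]
    - [1,0,0,0.091,0]
    - [1,0,-0.01,0.091,0]
    - [1,-0.01,-0.05,0.091,0]
    - [1,-0.02,-0.1,0.091,0]
    - [1,-0.03,-0.16,0.091,0]
    - [1,-0.04,-0.22,0.091,0]
    - [1,-0.05,-0.28,0.091,0]
    - [1,-0.06,-0.33,0.091,0]
    - [1,-0.0645,-0.365,0.091,0]
    - [1,-0.067,-0.3855,0.091,0]
    - [1,-0.067,-0.3855,0.091,0]
    - [1,-0.067,-0.3855,0.091,0]
    - [1,-0.067,-0.3855,0.091,0]

```text
time_s: 20.98
eef_pos: [523.7, -258.5, 170.2]
eef_rot: [-0.0, 0.688, 0.726, 0.0]
wrist_force: [0.2, -0.2, -0.8]
opening: 21.5
gripper_force: 49.0
```

>>> jog_arm:
  increments:
    - [1,0,-0.001,-0.02,0]
    - [1,0,-0.001,-0.04,0]
    - [1,0,-0.001,-0.05,0]
    - [1,0,-0.001,-0.054,0]
    - [1,0,-0.001,-0.057,0]
    - [1,0,-0.001,-0.06,0]
    - [1,0,-0.001,-0.063,0]
    - [1,0,-0.001,-0.066,0]
    - [1,0,-0.001,-0.066,0]

```text
time_s: 22.1
eef_pos: [523.5, -260.5, 104.2]
eef_rot: [-0.0, 0.689, 0.725, -0.0]
wrist_force: [0.9, -0.6, 0.3]
opening: 21.4
gripper_force: 49.0
```

>>> jog_arm:
  increments:
    - [1,0,0.001,-0.006,0]
    - [1,0,0.001,-0.014,0]
    - [1,0,0.001,-0.022,0]
    - [1,0,0.001,-0.03,0]
    - [1,0,0.001,-0.038,0]
    - [1,0,0.001,-0.044,0]
    - [1,0,0.001,-0.048,0]
    - [1,0,0.001,-0.05,0]
    - [1,0,0.001,-0.052,0]
    - [1,0,0.001,-0.053,0]
    - [1,0,0.001,-0.053,0]

```text
time_s: 23.48
eef_pos: [523.6, -259.5, 51.4]
eef_rot: [0.0, 0.689, 0.725, 0.0]
wrist_force: [0.1, -0.7, -1.4]
opening: 21.3
gripper_force: 48.9
```

Nearly seated; press down gently, then release and rise.

>>> jog_arm:
  increments:
    - [1,0,0,-0.0005,0]
    - [1,0,0,-0.001,0]
    - [1,0,0,-0.001,0]

```text
time_s: 23.85
eef_pos: [523.7, -259.5, 50.7]
eef_rot: [0.0, 0.689, 0.725, 0.0]
wrist_force: [-2.3, 1.1, 5.6]
opening: 21.5
gripper_force: 49.8
```

Seated (contact force). Release.

>>> jog_arm:
  increments:
    - [0.3,0,0,0,0]
    - [-0.3,0,0,0,0]
    - [-1,0,0,0,0]
    - [-1,0,0,0,0]
    - [-1,0,0,0,0]
    - [-1,0,0,0,0]
    - [-1,0,0,0.02,0]
    - [-1,0,0,0.06,0]
    - [-1,0,0,0.12,0]
    - [-1,0,0,0.175,0]
    - [-1,0,0,0.175,0]
    - [-1,0,0,0.175,0]
    - [-1,0,0,0.175,0]

```text
time_s: 25.48
eef_pos: [523.1, -259.2, 224.2]
eef_rot: [-0.001, 0.689, 0.725, -0.0]
wrist_force: [-0.3, 0.8, -0.9]
opening: 85.5
gripper_force: 0.0
```

Run:
```python
from h import *
a=cap('wrist','w9.png');s=env.state();print(s['eef_pos'],s['opening'],s['wrist_force'])
def f(i):
    i=i.astype(int);m=((i[...,0]>70)&(i[...,1]<50)&(i[...,2]<50)).astype('uint8');k,_,st,c=cv2.connectedComponentsWithStats(m)
    return [st[j].tolist() for j in range(1,k) if st[j,4]>50]
print(f(a));print(f(cv2.imread('pics/w1.png')[...,::-1]))
sc=cap('scene','s9.png');t=cap('top','t9.png');t0=cv2.imread('pics/t0.png')[...,::-1]
for n,i,r in(('s',sc,cv2.imread('pics/s0.png')[...,::-1]),('t',t,t0)):
    ci=env.camera_info('scene' if n=='s' else 'top')
    for d in (125,135,145,149,152,155,160):
        u,v=proj(ci,(600.5+d*.977,180+d*.213,47.5)).round().astype(int);print(n,d,i[v,u],r[v,u])
```

```text
[ 523.10862702 -259.27578927  224.28770298] 85.24699302610922 [-0.10850222  0.13998879  0.16552334]
[[188, 72, 55, 49, 1349], [273, 179, 21, 28, 380], [134, 180, 57, 52, 1327]]
[[187, 74, 55, 48, 1330], [271, 179, 20, 28, 366], [134, 181, 56, 51, 1319]]
s 125 [241 242 232] [140 131 119]
s 135 [243 243 235] [145 127  98]
s 145 [243 243 234] [219 136  68]
s 149 [240 238 231] [219 137  69]
s 152 [154 100 164] [211 130  62]
s 155 [135  74 111] [208 128  63]
s 160 [213 130  65] [216 132  66]
t 125 [243 247 232] [236 235 190]
t 135 [243 247 246] [188 118  61]
t 145 [239 240 243] [186 116  60]
t 149 [226 205 222] [190 119  61]
t 152 [200 142 139] [189 118  61]
t 155 [189 119  79] [185 117  60]
t 160 [191 119  60] [188 116  58]
```

The key is back in its original spot, the diskette is out by about 30 mm, and the gripper is clear of everything.

```bash
python3 -c "
from bench import env
print(env.hand_in())"
```

```text
the job is handed in; nothing more can be done
None
```

The diskette is ejected about 30 mm, the hex key is back in its stand fully down and released, and the job was handed in at about 26 s; one slip on the way was that the fingers first shut on top of the key's handle at about 11 N, with no sign that the key moved.

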